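# Lock the vegetable press with its pin

### The arm

A 7-joint arm with a two-finger parallel gripper is mounted at the origin on a cart in front of the work surface, level with it; the furniture and walls round the work are solid. World frame = base frame: x ahead of the robot, y to its left, z up, the work surface at z = 0. Lengths are in m, angles in rad, forces in N, time in s.
With the tool pointing down it reaches from about 0.425 to 0.925 m from the base axis. Payload 6.8 kg.
Tool frame: the origin (TCP) lies at the centre of the arm's flange, where the gripper is bolted on; the fingertips stand 173 mm ahead of it and the grasp point (between the pads) lies 155 mm ahead of it (r.hold_point_z is the distance from the TCP to the grasp point, in m); z points along the fingers, x is the direction in which the jaws open and shut, and the axes are right-handed (so a half turn about z gives the same grasp; the last joint's range is limited). The gripper opens to 85 mm and grips with 20 to 120 N. Pads are 22 mm wide; open, the fingers measure 114 mm over their backs; the gripper's body (76 mm by 85 mm) begins 54 mm behind the grasp point. The pads swing forward as they close: fully open they stand 13 mm farther back than shut.
Start: joints at [-0.108, 0.477, 0.022, 1.555, -0.011, 1.109, -0.083], TCP at [0.675, 0, 0.405] pointing down, gripper open.
Joint ranges: [-2.96, 2.96], [-0.34, 2.1], [-1.41, 1.46], [0.24, 2.44], [-1.37, 4.51], [0.17, 1.92], [-2.96, 2.96]. Speed limits (rad/s): [2.39, 2.39, 3.14, 3.14, 3.14, 3.14, 3.14].

### API

Orientations are given as a rotation vector (axis times angle).
In Python, from bench import r gives the robot as it stands.
- The arm moves only by the tool apply_moves, never from a script. Its arguments are lists of equal length, an entry for each row: "dp": the shift along the tool's x, y, z scaled (see below), a list of three; "twist": the turn, a rotation vector about the tool's x, y, z scaled (see below), a list of three; "jaw": the closure in counts, from 0 (fully open) to 255 (shut). In form: {"dp": [[x, y, z], ...], "twist": [[rx, ry, rz], ...], "jaw": [jaw, ...]}. A call has 1 to 20 rows; each row shifts and turns the pose as measured when the row begins, along the tool's axes as they then stand; what a row does not reach is not made up. The controller multiplies each number of a shift by 12 cm and each number of a turn by 120 degrees. A row lasts 1/10 s, in which the tool goes at most 50 mm and 8.59 degrees, less where a joint would pass 70% of its speed; a pose out of reach is approached as far as the arm can. A call with a number of a shift or a turn outside -1 to 1 is refused whole. A call with a gripper value outside its range is refused whole. The fingers move at their own pace and stop on an object; "grip_force" is the grip in N (left out, the last holds). Time passes only in rows, so rows that do not move let the fingers close. It gives the time, the measured TCP pose, the force and the opening at its end, in the units of the state.
- r.get_obs(): the state, without advancing time (a new reading comes with each control period).
- r.grab_frame(name): name is "scene" or "side" or "wrist"; returns a dict with "color" (480x640x3 uint8, red, green, blue), "z_map" (480x640 float32, m along the optical axis (not along the pixel's ray), 0 where there is no reading), "intrinsics" (3x3 intrinsics, pixels), "R" (3x3) and "t" (3): a world point X has camera coordinates R X + t; the wrist camera has in their place "hand_eye" (4x4, takes a point from camera to tool coordinates, whose origin is the TCP and whose axes are the tool frame's). Camera axes: x right, y down, z forward; pixel columns grow to the right and rows downward; lengths in m; the calibration is good to about 2 mm. A picture is of the moment at which its call begins: read the wrist's pose just before it.
- r.hand_in(): hands the job in, once; it reports no verdict.
The state is a dict: "clock": time; "joints": joint angles; "qvel": joint speeds; "tau": joint torques, N m; "tcp_pos": TCP position; "orientation": TCP orientation; "contact_force": force on the tool from outside, world axes, zero at the start; "moment": the same for the moment, N m; "grip_width": finger opening in m.
Only numpy, scipy, OpenCV 4.12 (cv2) and the standard library are available. Lean on these libraries where they do the work, as an engineer would, in place of code of your own. Each camera call takes 0.05 s, during which the arm holds its last target.

### The job

Put the vegetable press out of use: swing its lever fully down, then take the long locking pin with the round knob out of the rack and push it fully home through the eye of the lever and the eye of the bracket below, so that the lever is locked. Let go of it, leave the short pin with the bar-shaped grip in the rack, and do not disturb the other things on the worktop.

Things in the scene. Friction and masses are not known exactly. Their poses are not given: they have to be found in the camera images.
- press: aluminium lever press, fixed to the worktop; base plate 250 x 130 mm, top of plate 16 mm up. Origin on the worktop under the middle; its own -x end (handle end) faces roughly the robot, z up. Hinge tower at its +x end, square blade frame in the middle, lock bracket near its -x end. Press axes: the lever, when down, runs along -x
- lever (a joint): hinge of the lever, rad: 0 = fully down (level, on its stop), grows as the lever is raised, at most 1.25. Stiff hinge: the lever stays where it is left; about 5 N at the handle moves it
- press_hinge (a point): point on the lever's hinge axis, 105 mm above the worktop; the axis runs along the press's y
- lever_handle (a point): middle of the lever's black round cross bar: 22 mm diameter, 110 mm long along the press's y, 260 mm from the hinge. The bar is carried by two straps near its ends (80 mm free between them); 56 mm of free space lies between the bar and the eye plate behind it
- lever_eye (a point): centre of the upper mouth of the hole in the lever's eye plate (plate 46 x 106 mm, 12 mm thick; round hole 17 mm across with a 3 mm chamfer), 170 mm from the hinge, 111 mm above the worktop when the lever is down. z = the hole's axis (up when the lever is down)
- bracket_eye (a point): centre of the upper mouth of the hole in the fixed lock bracket (plate 12 mm thick, round hole 18 mm across with a 3 mm chamfer), 78 mm above the worktop; straight under lever_eye when the lever is down; 60 mm of free depth under it. z up
- pin_rack: small open aluminium rack, 75 x 175 mm, fixed; its top plate is 100 mm above the worktop, with two 19 mm holes 80 mm apart along its y (at y = +40 and -40 mm), from which the two pins hang by their flanges, in either order. Origin on the worktop under the middle, z up
- locking_pin: long locking pin: steel shaft 14 mm diameter, 80 mm long, tapered tip; flange 34 mm across, 4 mm thick; above it a round black knob 30 mm across reaching 34 mm above the origin. Origin on the pin's axis at the underside of the flange, z along the axis towards the knob. 0.14 kg
- locking_pin_tip (a point): tip of the locking pin's shaft, 80 mm below its origin
- short_pin: short pin: steel shaft 14 mm diameter, 40 mm long, the same flange, but a black bar grip 14 x 50 mm (long along its y), 32 mm tall above the origin. Origin at the underside of the flange. Stays in the rack
- salt_shaker: glass salt shaker with a grey cap, 44 mm wide, 90 mm tall; bystander, origin at its underside
- tin: short round food tin, 75 mm wide, 58 mm tall; bystander, origin at its underside
- mug: two-tone mug, 82 mm wide without its handle, 97 mm tall; bystander, origin at its underside
- spice_jar: small spice jar with a yellow cap, 45 mm wide, 100 mm tall; bystander, origin at its underside
- teaspoon: steel teaspoon lying flat, 134 mm long; bystander, origin at its underside
There are look-alikes about, which are no part of the job. Leave any green or red look-alike of the locking_pin alone.

How it is judged:
By the outcome, as a careful person would: the job done as asked, in the order asked, and still so for the second after the job is handed in, with the robot touching nothing.
It also fails if it takes over 64 s, if anything falls off the work surface, if the arm or the gripper's body presses on something with over 40 N, if the wrist force passes 120 N, or if a joint passes its speed limit or range.

## Working session

There is one attempt and no reset: what is moved stays moved. The work goes in short steps, Python scripts to look and compute and a tool call to move; the robot and the scene stay as the last step left them, time stands still between calls to the robot, and variables do not carry over. Pictures are saved under pics/ and viewed, and the job is handed in when it is done.

Besides the shell and the picture viewer there is one more tool, called after "Call:" by a JSON object that holds its "api" and its "payload", one argument or row to a line. apply_moves: Moves the arm, as the interface text tells. Shifts and turns lie within -1 to 1; 1 stands for 12 cm of shift or 120 degrees of turn. Its arguments: {"type":"object","properties":{"dp":{"type":"array"},"twist":{"type":"array"},"jaw":{"type":"array"},"grip_force":{"type":"number"}},"required":["dp","twist","jaw"]}

```bash
mkdir -p pics; ls; python3 - <<'E'
from bench import r
import cv2,numpy as np,pickle
o=r.get_obs();print(o)
for n in ["scene","side","wrist"]:
    f=r.grab_frame(n);cv2.imwrite(f"pics/{n}0.png",f["color"][:,:,::-1]);pickle.dump(f,open(f"pics/{n}0.pkl","wb"))
    print(n,f["intrinsics"],f.get("R"),f.get("t"),f.get("hand_eye"))
E
```

```text
pics
{'clock': 0.0, 'joints': array([-0.10810529,  0.47779765,  0.02233482,  1.55646853, -0.01146716,
        1.10925702, -0.08309778]), 'qvel': array([-0.00098053, -0.00113754,  0.00147143,  0.00258122, -0.00102659,
        0.00053117,  0.00069012]), 'tau': array([-5.45967814e-04, -5.96443820e+01,  1.60769675e+00, -2.81194621e+01,
        1.24063640e-02,  9.39900521e-03,  2.20753498e-05]), 'tcp_pos': array([6.74723993e-01, 1.02448539e-05, 4.03719765e-01]), 'orientation': array([ 3.14143043e+00,  7.53195117e-05, -2.81971683e-03]), 'contact_force': array([-1.1554847 ,  0.87234029, -0.13553172]), 'moment': array([-0.03078259,  0.03171431, -0.0375236 ]), 'grip_width': 0.08533248536693748}
scene [[450.7610987    0.         314.18968206]
 [  0.         450.7610987  239.71083307]
 [  0.           0.           1.        ]] [[ 0.84127636 -0.54059875  0.00266033]
 [-0.34153839 -0.53530157 -0.77253075]
 [ 0.41905324  0.64900325 -0.63497178]] [-0.42926354  0.2881513   0.93729498] None
side [[444.33891229   0.         318.41348857]
 [  0.         444.33891229 246.24921681]
 [  0.           0.           1.        ]] [[-0.24455587 -0.96949525 -0.01647392]
 [-0.51525955  0.14432954 -0.84479381]
 [ 0.82140126 -0.19811094 -0.53483832]] [0.15845806 0.327691   1.00598563] None
wrist [[421.45800259   0.         320.76083429]
 [  0.         421.45800259 237.88570914]
 [  0.           0.           1.        ]] None None [[ 9.99999906e-01  3.78067743e-04 -2.13025938e-04 -5.66415028e-04]
 [-2.94472017e-04  9.51767526e-01  3.06819963e-01 -7.93971974e-02]
 [ 3.18749901e-04 -3.06819872e-01  9.51767548e-01  3.08098492e-02]
 [ 0.00000000e+00  0.00000000e+00  0.00000000e+00  1.00000000e+00]]
```

View pics/scene0.png

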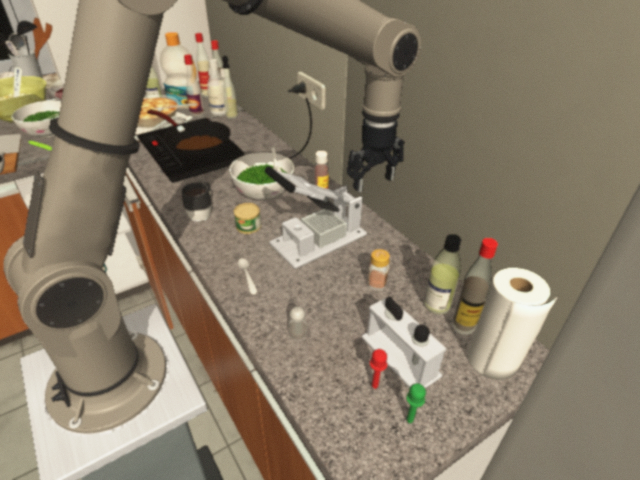

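View pics/side0.png

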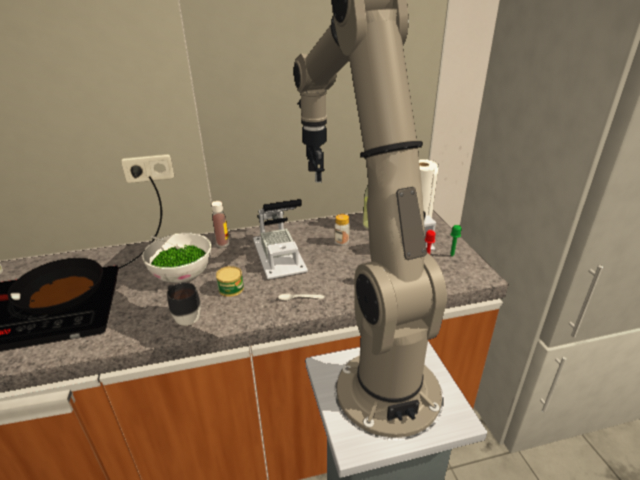

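View pics/wrist0.png

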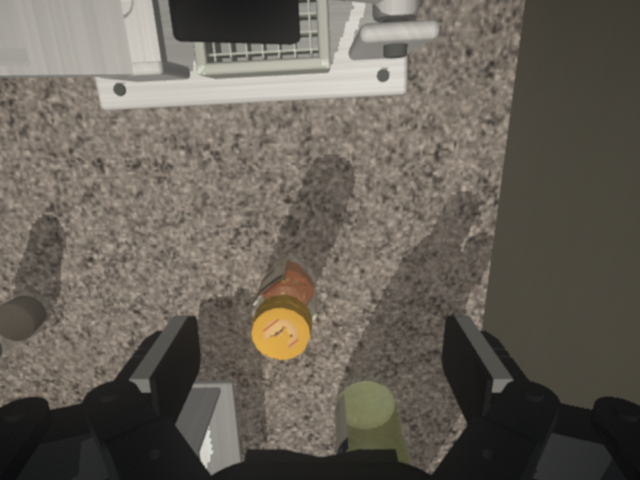

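```bash
cat > h.py <<'E'
import numpy as np,cv2,pickle
from scipy.spatial.transform import Rotation as Ro
def cam(f,obs=None):
    if 'R' in f and f['R'] is not None: return f['intrinsics'],np.array(f['R']),np.array(f['t'])
    H=np.array(f['hand_eye']);T=np.eye(4);T[:3,:3]=Ro.from_rotvec(obs['orientation']).as_matrix();T[:3,3]=obs['tcp_pos']
    M=np.linalg.inv(T@H);return f['intrinsics'],M[:3,:3],M[:3,3]
def plane(c,uv,z):
    K,R,t=c;d=R.T@np.linalg.inv(K)@np.array([uv[0],uv[1],1.]);o=-R.T@t;return o+d*(z-o[2])/d[2]
def proj(c,X):
    K,R,t=c;p=K@(R@np.asarray(X,float)+t);return p[:2]/p[2]
def pts(f,c):
    K,R,t=c;Z=f['z_map'];v,u=np.mgrid[:480,:640]
    P=np.stack([(u-K[0,2])/K[0,0]*Z,(v-K[1,2])/K[1,1]*Z,Z],-1);W=(P-t)@R;W[Z==0]=np.nan;return W
E
python3 - <<'E'
from h import *
a=pickle.load(open('pics/scene0.pkl','rb'));
im=a['color'][:,:,::-1]
cv2.imwrite('pics/c1.png',cv2.resize(im[150:280,220:420],None,fx=4,fy=4,interpolation=cv2.INTER_CUBIC))
cv2.imwrite('pics/c2.png',cv2.resize(im[280:430,340:480],None,fx=4,fy=4,interpolation=cv2.INTER_CUBIC))
b=pickle.load(open('pics/side0.pkl','rb'));
cv2.imwrite('pics/c3.png',cv2.resize(b['color'][190:290,210:340,::-1],None,fx=5,fy=5,interpolation=cv2.INTER_CUBIC))
W=pts(a,cam(a))
for n,u,v in [('base nearL',277,241),('base near R',300,260),('baseR',364,234),('knobs',394,309),('k2',421,333),('mug',197,190),('tin',247,215),('spice',380,255),('salt',297,314),('spoon',243,263),('spoon2',252,291),('red',378,357),('green',416,393),('bottle',321,158),('handle',278,180)]:
    print(n,W[v,u].round(3))
E
```

```text
base nearL [0.506 0.185 0.016]
base near R [0.52  0.085 0.015]
baseR [0.732 0.082 0.013]
knobs [ 0.54  -0.254  0.127]
k2 [ 0.539 -0.333  0.135]
mug [0.391 0.469 0.07 ]
tin [0.469 0.291 0.055]
spice [ 0.642 -0.088  0.102]
salt [ 0.385 -0.127  0.086]
spoon [0.391 0.167 0.004]
spoon2 [0.365 0.063 0.001]
red [ 0.446 -0.32   0.113]
green [ 0.454 -0.415  0.115]
bottle [0.727 0.301 0.157]
handle [0.489 0.126 0.252]
```

View pics/c1.png

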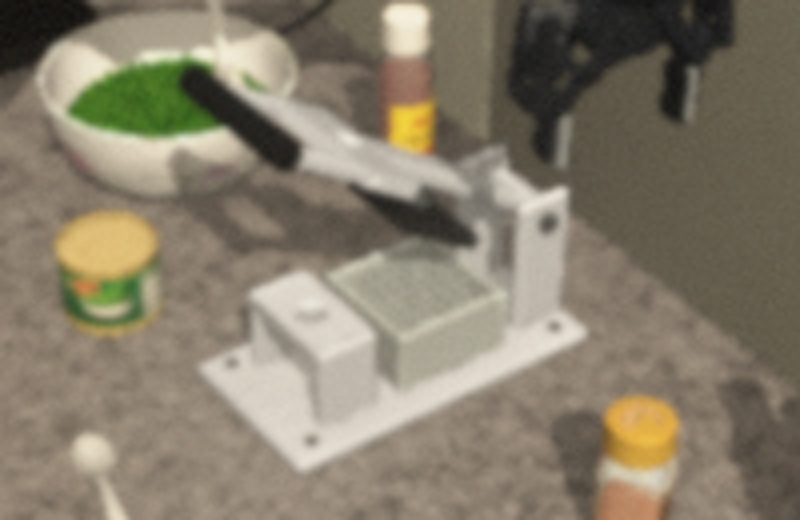

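View pics/c2.png

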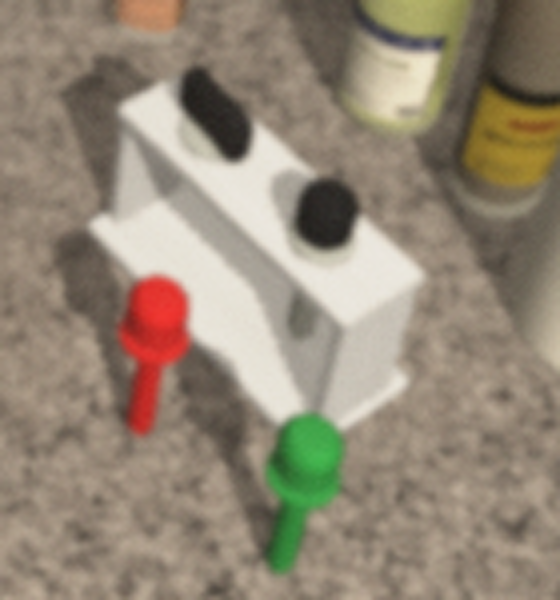

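View pics/c3.png

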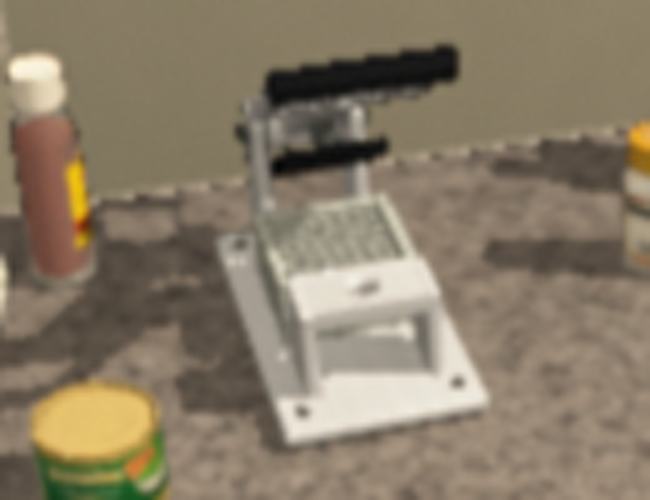

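```bash
python3 - <<'E'
from h import *
a=pickle.load(open('pics/scene0.pkl','rb'));c=cam(a);b=pickle.load(open('pics/side0.pkl','rb'));d=cam(b)
print([plane(c,p,.016).round(4) for p in [(270.75,242.5),(295.5,267.5),(366.75,232.5)]])
print('side',[plane(d,p,.016).round(4) for p in [(267.8,278.5),(307.5,271),(253.5,237.5)]])
print('brk',plane(c,(298,227),.078),plane(d,(283.6,247.6),.078))
print('knob top/mid',plane(c,(340+327/4,280+215/4),.12))
print('bar',[plane(c,(340+x/4,280+y/4),.13) for x,y in[(215,115)]])
W=pts(a,c);V=W[...]
# handle black pixels
g=a['color'].max(2)<60
m=np.zeros_like(g);m[165:195,262:297]=1
P=W[g&m];print('handle',len(P),np.nanmedian(P,0),np.nanmin(P,0),np.nanmax(P,0))
for n,(u,v) in dict(green=(451,243),redcap=(488,247),paper=(520,290)).items(): print(n,W[v,u])
E
```

```text
[array([0.4881, 0.1893, 0.016 ]), array([0.4938, 0.0647, 0.016 ]), array([0.741, 0.081, 0.016])]
side [array([0.4762, 0.2015, 0.016 ]), array([0.4822, 0.0765, 0.016 ]), array([0.7289, 0.2135, 0.016 ])]
brk [0.54815503 0.1396306  0.078     ] [0.53853301 0.13774268 0.078     ]
knob top/mid [ 0.54870085 -0.32737431  0.12      ]
bar [array([ 0.53825046, -0.25456241,  0.13      ])]
handle 229 [0.49189435 0.12640506 0.25381076] [0.48461848 0.07924756 0.24276463] [0.50416022 0.18738636 0.25973186]
green [ 0.70564559 -0.22873704  0.21054335]
redcap [ 0.71260681 -0.3081171   0.25313084]
paper [ 0.72598071 -0.39104529  0.1985664 ]
```

Call:
{"api": "apply_moves", "payload": {
  "dp": [
    [0,0,-0.3],
    [0,0,-0.3],
    [-0.2,-0.2,-0.2],
    [-0.3,-0.25,0],
    [-0.3,-0.25,0],
    [-0.3,-0.25,0],
    [-0.3,-0.25,0],
    [0,0,0],
    [0,0,0]
  ],
  "twist": [
    [0,0,0],
    [0,0,0],
    [0,0,-0.03],
    [0,0,0],
    [0,0,0],
    [0,0,0],
    [0,0,0],
    [0,0,0],
    [0,0,0]
  ],
  "jaw": [0,0,0,0,0,0,0,0,0]
}}

```text
clock: 1.05
tcp_pos: [0.4926, 0.1384, 0.5005]
orientation: [3.138, 0.101, -0.011]
contact_force: [0.3, -0.7, -0.2]
grip_width: 0.0854
```

```bash
cat > shot.py <<'E'
import sys
from bench import r
from h import *
o=r.get_obs();n=sys.argv[1];k=sys.argv[2]
f=r.grab_frame(k);pickle.dump((o,f),open(f'pics/{n}.pkl','wb'));cv2.imwrite(f'pics/{n}.png',f['color'][:,:,::-1])
print(o['clock'],o['tcp_pos'].round(4),o['orientation'].round(4),o['contact_force'].round(1),o['grip_width'])
E
python3 shot.py w1 wrist
```

```text
1.05 [0.4926 0.1384 0.5005] [ 3.1383  0.1013 -0.0108] [ 0.3 -0.7 -0.2] 0.0853508029018391
```

View pics/w1.png

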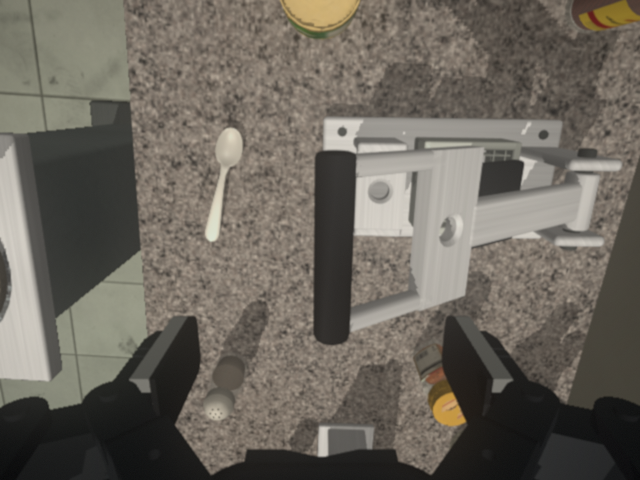

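```bash
python3 - <<'E'
from h import *
o,f=pickle.load(open('pics/w1.pkl','rb'));c=cam(f,o)
print('corners',plane(c,(323,118),.016),plane(c,(561,121),.016))
print('brk',plane(c,(379,190),.078))
W=pts(f,c)
for u,v in [(335,180),(335,245),(333,310),(425,200),(430,280),(583,200),(480,220)]: print(u,v,W[v,u].round(4))
for u,v in [(335,157),(332,338)]: print(plane(c,(u,v),.25))
E
```

```text
corners [0.48685649 0.20119118 0.016     ] [0.73262688 0.21422551 0.016     ]
brk [0.54377002 0.1417895  0.078     ]
335 180 [0.4949 0.1803 0.2582]
335 245 [0.4975 0.1452 0.2565]
333 310 [0.4992 0.1073 0.2581]
425 200 [0.5535 0.1634 0.2121]
430 280 [0.5646 0.1095 0.2114]
583 200 [0.7117 0.1523 0.1174]
480 220 [0.5995 0.1469 0.1883]
[0.49427256 0.19075294 0.25      ]
[0.50048823 0.08465596 0.25      ]
```

Call:
{"api": "apply_moves", "payload": {
  "dp": [
    [0.035,0,0],
    [0,0,0],
    [0,0,0],
    [0,0,0.2],
    [0,0,0.2],
    [0,0,0.1],
    [0,0,0],
    [0,0,0]
  ],
  "twist": [
    [0,0,0],
    [0,0,0],
    [0,0,0],
    [0,0,0],
    [0,0,0],
    [0,0,0],
    [0,0,0],
    [0,0,0]
  ],
  "jaw": [255,255,255,255,255,255,255,255]
}}

```text
clock: 1.9
tcp_pos: [0.502, 0.1346, 0.4384]
orientation: [3.139, 0.086, -0.011]
contact_force: [0.1, 0.4, 0.6]
grip_width: 0.0001
```

```bash
python3 shot.py w2 wrist;python3 shot.py s2 side; python3 - <<'E'
from h import *
th=np.linspace(.573,0,13);print(np.diff(-.26*np.cos(th)*1000).round(1),np.diff(.26*np.sin(th)*1000).round(1))
o,f=pickle.load(open('pics/s2.pkl','rb'));cv2.imwrite('pics/s2c.png',cv2.resize(f['color'][120:290,190:390,::-1],None,fx=4,fy=3.5))
E
```

```text
1.9 [0.502  0.1346 0.4384] [ 3.1386  0.0859 -0.0108] [0.1 0.4 0.6] 0.00010094732030175218
1.95 [0.502  0.1346 0.4385] [ 3.1387  0.0858 -0.0103] [-0.6 -0.6  0.2] 0.00012206056919806258
[-6.5 -6.  -5.4 -4.9 -4.4 -3.8 -3.2 -2.6 -2.1 -1.5 -0.9 -0.3] [-10.6 -10.9 -11.2 -11.4 -11.6 -11.8 -12.  -12.1 -12.2 -12.3 -12.4 -12.4]
```

View pics/w2.png

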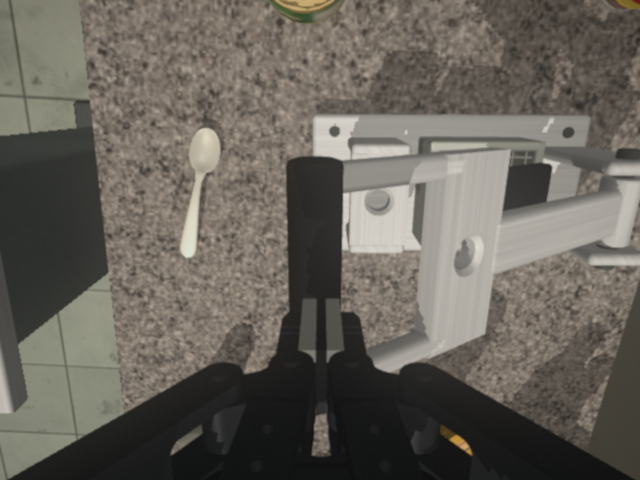

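View pics/s2c.png

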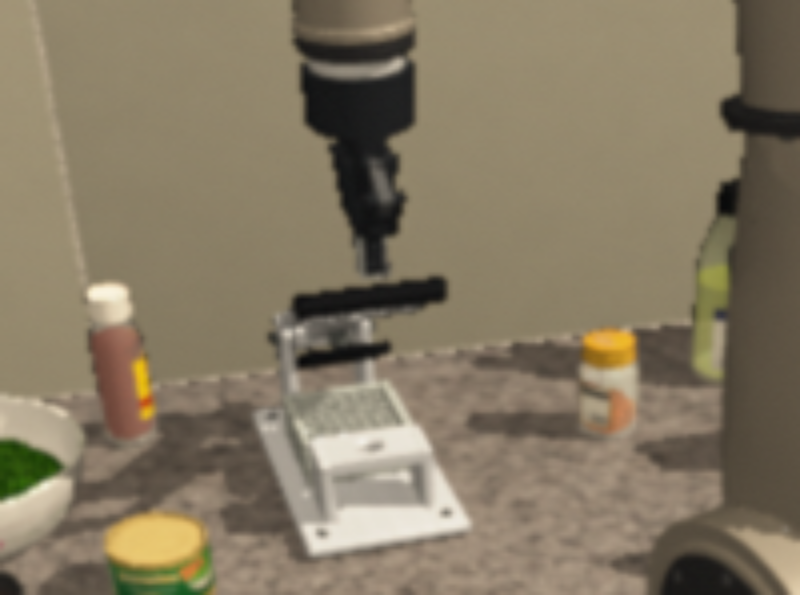

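Call:
{"api": "apply_moves", "payload": {
  "dp": [
    [-0.04,0,0.04],
    [-0.05,0,0.09],
    [-0.05,0,0.09],
    [-0.045,0,0.09],
    [-0.04,0,0.095],
    [-0.037,0,0.095],
    [-0.032,0,0.1],
    [0,0,0]
  ],
  "twist": [
    [0,0,0],
    [0,0,0],
    [0,0,0],
    [0,0,0],
    [0,0,0],
    [0,0,0],
    [0,0,0],
    [0,0,0]
  ],
  "jaw": [255,255,255,255,255,255,255,255]
}}

```text
clock: 2.8
tcp_pos: [0.4614, 0.1328, 0.3625]
orientation: [3.139, 0.088, -0.009]
contact_force: [-0.2, -0.4, 0.2]
grip_width: 0.0003
```

```bash
python3 shot.py w3 wrist;python3 - <<'E'
from h import *
o=pickle.load(open('pics/w3.pkl','rb'))[0]
tip=o['tcp_pos']+Ro.from_rotvec(o['orientation']).as_matrix()@[0,0,.173]
z=tip[2]-.116;th=np.arcsin(z/.26);print('tip',tip,'th',th,'bar x should be',.7136-.2596*np.cos(th))
E
```

```text
2.8 [0.4614 0.1328 0.3625] [ 3.1395  0.0883 -0.0094] [-0.2 -0.4  0.2] 0.00029168598635204856
tip [0.46032533 0.13261515 0.18947078] th 0.2864825681538888 bar x should be 0.46458031911101993
```

View pics/w3.png

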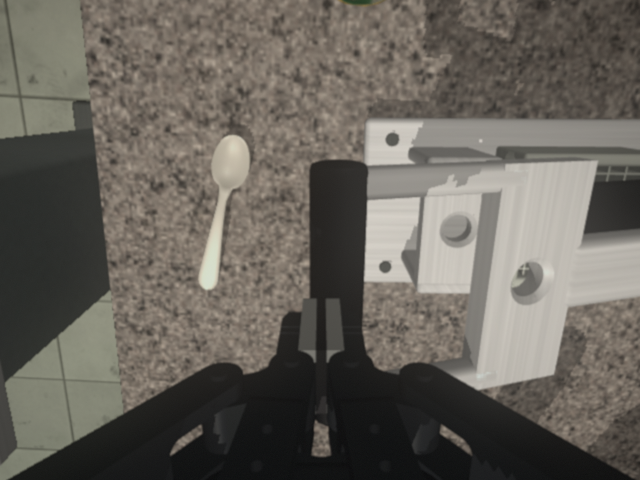

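Call:
{"api": "apply_moves", "payload": {
  "dp": [
    [0.03,0,-0.03],
    [0.02,0,0.06],
    [0,0,0.1],
    [-0.02,0,0.1],
    [-0.02,0,0.1],
    [-0.01,0,0.1],
    [0,0,0.09],
    [0,0,0]
  ],
  "twist": [
    [0,0,0],
    [0,0,0],
    [0,0,0],
    [0,0,0],
    [0,0,0],
    [0,0,0],
    [0,0,0],
    [0,0,0]
  ],
  "jaw": [255,255,255,255,255,255,255,255]
}}

```text
clock: 3.65
tcp_pos: [0.4637, 0.1332, 0.2969]
orientation: [-3.139, -0.087, 0.002]
contact_force: [0.4, 0.8, -0.1]
grip_width: 0.0002
```

```bash
python3 shot.py w4 wrist;python3 - <<'E'
from h import *
o=pickle.load(open('pics/w4.pkl','rb'))[0]
tip=o['tcp_pos']+Ro.from_rotvec(o['orientation']).as_matrix()@[0,0,.173]
z=tip[2]-.116;th=np.arcsin(z/.26);print('tip',tip,'th',th,'bar x should be',.7136-.2596*np.cos(th))
E
```

```text
3.65 [0.4637 0.1332 0.2969] [-3.1394e+00 -8.6800e-02  2.2000e-03] [ 0.4  0.8 -0.1] 0.0002462089704325811
tip [0.46347542 0.13339598 0.12387887] th 0.030307995364210263 bar x should be 0.4541192218542734
```

View pics/w4.png

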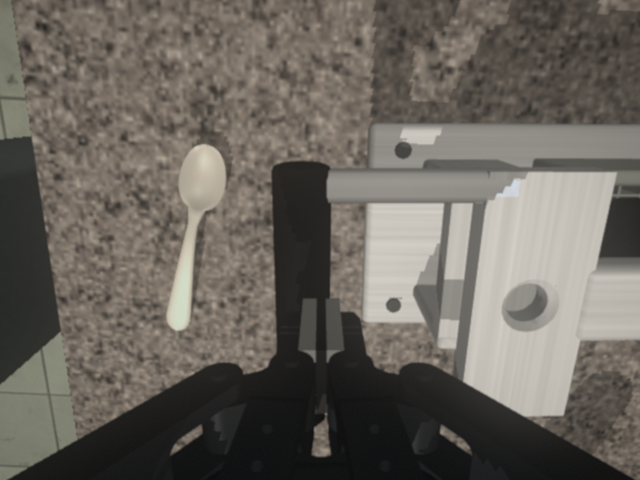

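Call:
{"api": "apply_moves", "payload": {
  "dp": [
    [-0.03,0,-0.04],
    [-0.04,0,0],
    [0,0,0.05],
    [0,0,0.06],
    [0,0,0.05],
    [0,0,0.05],
    [0,0,0.05]
  ],
  "twist": [
    [0,0,0],
    [0,0,0],
    [0,0,0],
    [0,0,0],
    [0,0,0],
    [0,0,0],
    [0,0,0]
  ],
  "jaw": [255,255,255,255,255,255,255]
}}

```text
clock: 4.4
tcp_pos: [0.4565, 0.1335, 0.2881]
orientation: [-3.14, -0.082, -0.002]
contact_force: [-28.9, -10.4, 87.5]
grip_width: 0.0002
```

Call:
{"api": "apply_moves", "payload": {
  "dp": [
    [0,0,-0.1],
    [0,0,-0.3],
    [0.05,0,-0.35],
    [0.1,0,-0.3],
    [0,0,0],
    [0,0,0]
  ],
  "twist": [
    [0,0,0],
    [0,0,0],
    [0,0,0],
    [0,0,0],
    [0,0,0],
    [0,0,0]
  ],
  "jaw": [255,255,255,255,200,100]
}}

```text
clock: 5.0
tcp_pos: [0.4744, 0.1344, 0.4203]
orientation: [-3.139, -0.082, -0.009]
contact_force: [-0.6, 0.5, -0.7]
grip_width: 0.0286
```

```bash
python3 shot.py w5 wrist;python3 shot.py s5 scene; python3 - <<'E'
from h import *
o,f=pickle.load(open('pics/w5.pkl','rb'));c=cam(f,o)
W=pts(f,c)
im=f['color']
print(proj(c,[.5438,.1418,.111]),proj(c,[.454,.137,.116]))
pickle.dump(0,open('pics/x','wb'))
E
```

```text
5.0 [0.4744 0.1344 0.4203] [-3.1393 -0.082  -0.0089] [-0.6  0.5 -0.7] 0.028575156076019678
5.05 [0.4746 0.1344 0.4203] [-3.1391 -0.082  -0.0097] [ 1.1 -0.5  0.8] 0.03571220634501414
[420.81209212 218.56341229] [289.00835555 220.81614039]
```

View pics/w5.png

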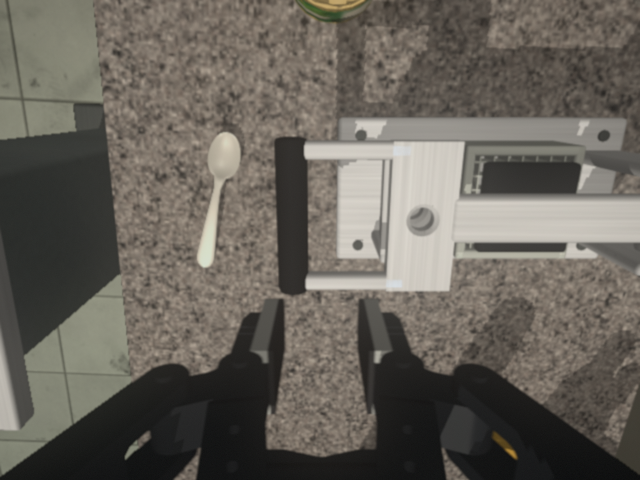

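View pics/s5.png

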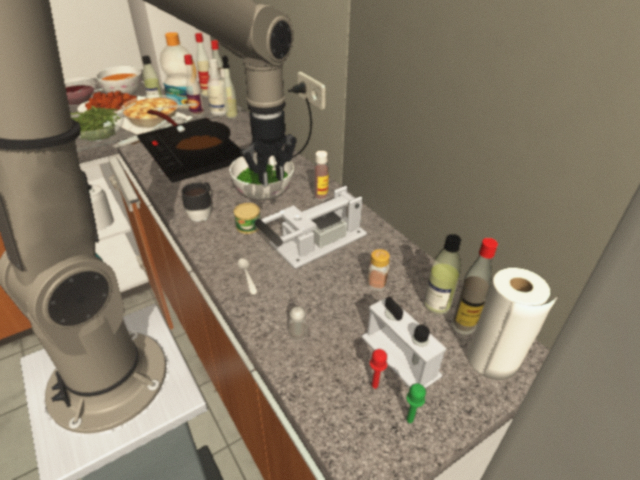

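```bash
python3 - <<'E'
from h import *
o,f=pickle.load(open('pics/w5.pkl','rb'));c=cam(f,o)
cv2.imwrite('pics/w5c.png',cv2.resize(f['color'][190:250,390:450,::-1],None,fx=10,fy=10,interpolation=cv2.INTER_CUBIC))
W=pts(f,c);print([W[v,u].round(4) for u,v in [(400,200),(400,270),(440,200),(440,270),(290,200),(600,215)]])
E
```

```text
[array([0.5281, 0.154 , 0.111 ]), array([0.5339, 0.1029, 0.1101]), array([0.555 , 0.1555, 0.1114]), array([0.5622, 0.1047, 0.1109]), array([0.4542, 0.151 , 0.1147]), array([0.666 , 0.1507, 0.1113])]
```

View pics/w5c.png

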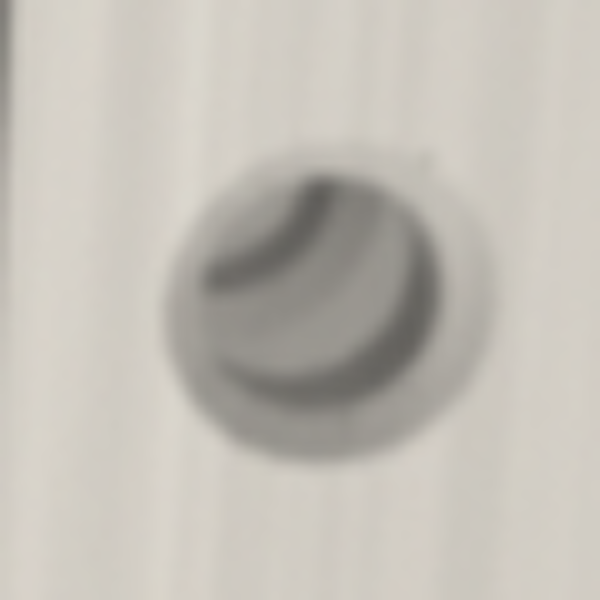

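Call:
{"api": "apply_moves", "payload": {
  "dp": [
    [0.03,0.2,0],
    [0.03,0.33,0],
    [0.03,0.33,0],
    [0.03,0.33,0],
    [0.03,0.33,0],
    [0.03,0.33,0],
    [0.03,0.33,0],
    [0.03,0.33,0],
    [0.03,0.33,0],
    [0.03,0.33,0],
    [0.03,0.33,0],
    [0.03,0.15,0],
    [0,0,0],
    [0,0,0]
  ],
  "twist": [
    [0,0,0],
    [0,0,0],
    [0,0,0],
    [0,0,0],
    [0,0,0],
    [0,0,0],
    [0,0,0],
    [0,0,0],
    [0,0,0],
    [0,0,0],
    [0,0,0],
    [0,0,0],
    [0,0,0],
    [0,0,0]
  ],
  "jaw": [90,90,90,90,90,90,90,90,90,90,90,90,90,90]
}}

```text
clock: 6.5
tcp_pos: [0.5377, -0.3131, 0.3923]
orientation: [-3.134, -0.095, 0.056]
contact_force: [0.0, 1.0, -0.3]
grip_width: 0.0551
```

```bash
python3 shot.py w6 wrist; python3 - <<'E'
from h import *
o,f=pickle.load(open('pics/w5.pkl','rb'));print('eye',plane(cam(f,o),(422.5,219.8),.111))
E
```

```text
6.5 [ 0.5377 -0.3131  0.3923] [-3.1341 -0.0954  0.0563] [ 0.   1.  -0.3] 0.05510255114127885
eye [0.54506721 0.14098594 0.111     ]
```

View pics/w6.png

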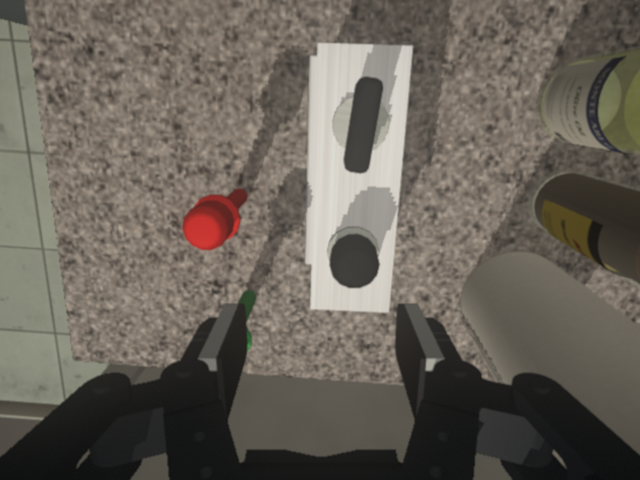

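```bash
cat > plan.py <<'E'
from h import *
def twist(o,yaw):  # tool down, tool x at yaw
    Rd=Ro.from_euler('z',yaw)*Ro.from_rotvec([np.pi,0,0]);R=Ro.from_rotvec(o['orientation'])
    return (R.inv()*Rd).as_rotvec()/np.radians(120), R
def go(o,P,yaw):
    tw,R=twist(o,yaw); d=np.asarray(P)-o['tcp_pos']
    Rd=Ro.from_euler('z',yaw)*Ro.from_rotvec([np.pi,0,0])
    return 'twist',tw.round(4),'dp_now',(R.inv().apply(d)/.12).round(3),'dp_after_twist',(Rd.inv().apply(d)/.12).round(3)
E
python3 - <<'E'
from h import *
from plan import *
o,f=pickle.load(open('pics/w6.pkl','rb'));c=cam(f,o)
g=(f['color'].max(2)<75).astype(np.uint8);g[:, :325]=0;g[:,400:]=0;g[300:]=0
n,l,s,ce=cv2.connectedComponentsWithStats(g);print(s[s[:,4]>150],ce[s[:,4]>150])
W=pts(f,c)
for i in range(1,n):
    if s[i,4]>300:
        P=W[l==i];print(i,np.nanmedian(P,0),np.nanmax(P,0),np.nanmin(P,0));
        cn,_=cv2.findContours((l==i).astype(np.uint8),0,2);print(cv2.minEnclosingCircle(cn[0]))
k=plane(c,(354,260.5),.134);print('knob',k)
print([plane(c,p,.1) for p in[(318,44),(413,46),(389,312),(311,309)]])
print(go(o,[k[0],k[1],.35],.06))
E
```

```text
[[     0      0    640    480 302771]
 [   345     78     37     94   2310]
 [   331    235     48     52   1987]] [[318.92457666 240.34307777]
 [362.7017316  123.7       ]
 [353.79265224 260.60493206]]
8 [ 0.54554516 -0.2419978   0.1315664 ] [ 0.55380305 -0.21933371  0.134529  ] [ 0.53770683 -0.26756568  0.12741332]
((362.5333251953125, 124.36666870117188), 47.323307037353516)
9 [ 0.54744096 -0.3186362   0.13313294] [ 0.56202671 -0.30832888  0.13586532] [ 0.53404277 -0.33537851  0.11301634]
((353.5, 260.5), 26.315494537353516)
knob [ 0.54738118 -0.31824967  0.134     ]
[array([ 0.51821249, -0.20127314,  0.1       ]), array([ 0.57204328, -0.19925605,  0.1       ]), array([ 0.57687563, -0.36660763,  0.1       ]), array([ 0.5233077 , -0.36859984,  0.1       ])]
('twist', array([-0.0031,  0.0171,  0.0004]), 'dp_now', array([0.09 , 0.05 , 0.349]), 'dp_after_twist', array([0.078, 0.047, 0.353]))
```

Call:
{"api": "apply_moves", "payload": {
  "dp": [
    [0,0,0],
    [0.04,0.035,0],
    [0.04,0.035,0.15],
    [0,0,0.2],
    [0,0,0],
    [0,0,0]
  ],
  "twist": [
    [-0.003,0.017,0.014],
    [0,0,0],
    [0,0,0],
    [0,0,0],
    [0,0,0],
    [0,0,0]
  ],
  "jaw": [70,70,70,70,70,70]
}}

```text
clock: 7.15
tcp_pos: [0.5498, -0.3145, 0.3458]
orientation: [-3.137, -0.067, 0.006]
contact_force: [-0.3, -0.3, 0.8]
grip_width: 0.0618
```

```bash
python3 shot.py w7 wrist; python3 - <<'E'
from h import *
from plan import *
o,f=pickle.load(open('pics/w7.pkl','rb'));c=cam(f,o)
g=(f['color'].max(2)<75).astype(np.uint8)
print(proj(c,[.548,-.321,.134]))
print(go(o,[.548,-.321,.28],.03))
E
```

```text
7.15 [ 0.5498 -0.3145  0.3458] [-3.1367 -0.0673  0.0057] [-0.3 -0.3  0.8] 0.06184425210390057
[319.08245159 295.14754893]
('twist', array([-0.002 ,  0.0017,  0.0062]), 'dp_now', array([-0.016,  0.056,  0.548]), 'dp_after_twist', array([-0.017,  0.054,  0.549]))
```

View pics/w7.png

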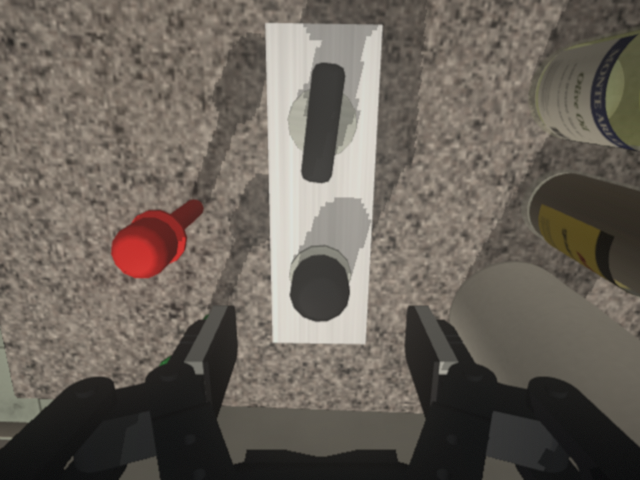

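Call:
{"api": "apply_moves", "payload": {
  "dp": [
    [-0.016,0.046,0.05],
    [0,0,0.15],
    [0,0,0.17],
    [0,0,0.15],
    [0,0,0],
    [0,0,0]
  ],
  "twist": [
    [-0.002,0.002,0.006],
    [0,0,0],
    [0,0,0],
    [0,0,0],
    [0,0,0],
    [0,0,0]
  ],
  "jaw": [80,80,80,80,80,80]
}}

```text
clock: 7.8
tcp_pos: [0.5489, -0.3231, 0.2852]
orientation: [3.136, 0.042, 0.012]
contact_force: [0.1, -0.6, 0.9]
grip_width: 0.0587
```

```bash
python3 shot.py w8 wrist; python3 - <<'E'
from h import *
from plan import *
o,f=pickle.load(open('pics/w8.pkl','rb'));c=cam(f,o)
print(go(o,[.548,-.320,.28],.03))
E
```

```text
7.8 [ 0.5489 -0.3231  0.2852] [3.1363 0.042  0.0122] [ 0.1 -0.6  0.9] 0.05870540319833373
('twist', array([ 0.0024, -0.0037, -0.0015]), 'dp_now', array([-0.007, -0.026,  0.044]), 'dp_after_twist', array([-0.007, -0.026,  0.044]))
```

View pics/w8.png

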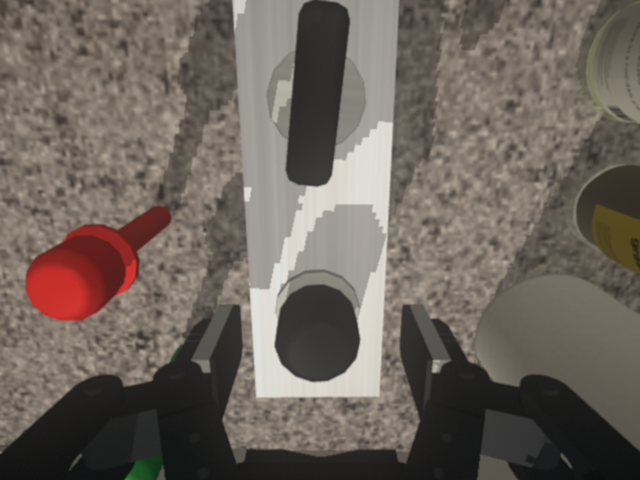

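Call:
{"api": "apply_moves", "payload": {
  "dp": [
    [-0.007,-0.026,0.04],
    [0,0,0],
    [0,0,0]
  ],
  "twist": [
    [0.002,-0.004,-0.001],
    [0,0,0],
    [0,0,0]
  ],
  "jaw": [80,80,80],
  "grip_force": 50
}}

```text
clock: 8.15
tcp_pos: [0.5485, -0.3202, 0.2827]
orientation: [3.139, 0.045, 0.003]
contact_force: [0.3, -0.5, -0.1]
grip_width: 0.0588
```

Call:
{"api": "apply_moves", "payload": {
  "dp": [
    [0,0,0],
    [0,0,0],
    [0,0,0],
    [0,0,0],
    [0,0,0],
    [0,0,0]
  ],
  "twist": [
    [0,0,0],
    [0,0,0],
    [0,0,0],
    [0,0,0],
    [0,0,0],
    [0,0,0]
  ],
  "jaw": [255,255,255,255,255,255]
}}

```text
clock: 8.75
tcp_pos: [0.5489, -0.3203, 0.2838]
orientation: [3.138, 0.045, 0.006]
contact_force: [-0.3, -0.6, 0.6]
grip_width: 0.0278
```

```bash
python3 shot.py w9 wrist; python3 - <<'E'
from h import *
from plan import *
o,f=pickle.load(open('pics/w9.pkl','rb'));c=cam(f,o)
print(go(o,[.548,-.320,.28],.03),o['moment'])
E
```

```text
8.75 [ 0.5489 -0.3203  0.2838] [3.1383 0.0454 0.006 ] [-0.3 -0.6  0.6] 0.027799594764867385
('twist', array([ 0.0015, -0.0018, -0.0005]), 'dp_now', array([-0.007, -0.003,  0.032]), 'dp_after_twist', array([-0.007, -0.003,  0.032])) [-0.01408288  0.03612238 -0.0530784 ]
```

View pics/w9.png

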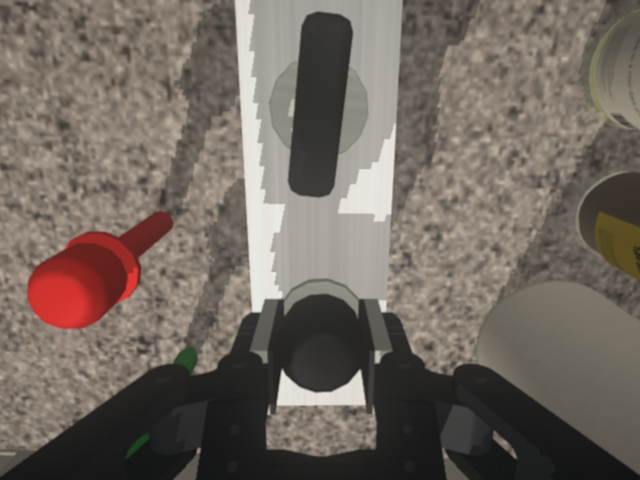

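Call:
{"api": "apply_moves", "payload": {
  "dp": [
    [0,0,0],
    [0,0,0],
    [-0.005,0,0.03],
    [0,0,0.02],
    [0,0,0]
  ],
  "twist": [
    [0,0,0],
    [0,0,0],
    [0.001,-0.002,0],
    [0,0,0],
    [0,0,0]
  ],
  "jaw": [130,130,130,130,130]
}}

```text
clock: 9.3
tcp_pos: [0.5481, -0.3203, 0.2769]
orientation: [3.141, 0.045, -0.002]
contact_force: [0.1, 0.1, 0.5]
grip_width: 0.0419
```

Call:
{"api": "apply_moves", "payload": {
  "dp": [
    [0,0,0],
    [0,0,0],
    [0,0,0],
    [0,0,0],
    [0,0,0]
  ],
  "twist": [
    [0,0,0],
    [0,0,0],
    [0,0,0],
    [0,0,0],
    [0,0,0]
  ],
  "jaw": [255,255,255,255,255],
  "grip_force": 60
}}

```text
clock: 9.8
tcp_pos: [0.5486, -0.3204, 0.2774]
orientation: [3.14, 0.046, 0.0]
contact_force: [0.0, 0.5, 0.0]
grip_width: 0.0279
```

Call:
{"api": "apply_moves", "payload": {
  "dp": [
    [0,0,-0.1],
    [0,0,-0.2],
    [0,0,-0.25],
    [0,0,-0.25],
    [0,0,-0.25],
    [0,0,-0.1],
    [0,0,0],
    [0,0,0]
  ],
  "twist": [
    [0,0,0],
    [0,0,0],
    [0,0,0],
    [0,0,0],
    [0,0,0],
    [0,0,0],
    [0,0,0],
    [0,0,0]
  ],
  "jaw": [255,255,255,255,255,255,255,255]
}}

```text
clock: 10.6
tcp_pos: [0.548, -0.3199, 0.4218]
orientation: [3.14, 0.046, -0.001]
contact_force: [-0.2, -0.5, -2.1]
grip_width: 0.0274
```

```bash
python3 shot.py w10 wrist; python3 shot.py s10 scene; python3 - <<'E'
from h import *
from plan import *
o,f=pickle.load(open('pics/s10.pkl','rb'));c=cam(f)
print(proj(c,o['tcp_pos']))
cv2.imwrite('pics/s10c.png',cv2.resize(f['color'][200:400,340:500,::-1],None,fx=3.5,fy=3,interpolation=cv2.INTER_CUBIC))
E
```

```text
10.6 [ 0.548  -0.3199  0.4218] [ 3.1404e+00  4.5500e-02 -8.0000e-04] [-0.2 -0.5 -2.1] 0.02740469690482557
10.65 [ 0.548  -0.3199  0.4215] [ 3.1406e+00  4.5300e-02 -1.8000e-03] [ 0.1  0.4 -1.3] 0.027831696077441955
[448.30877315 204.94406998]
```

View pics/w10.png

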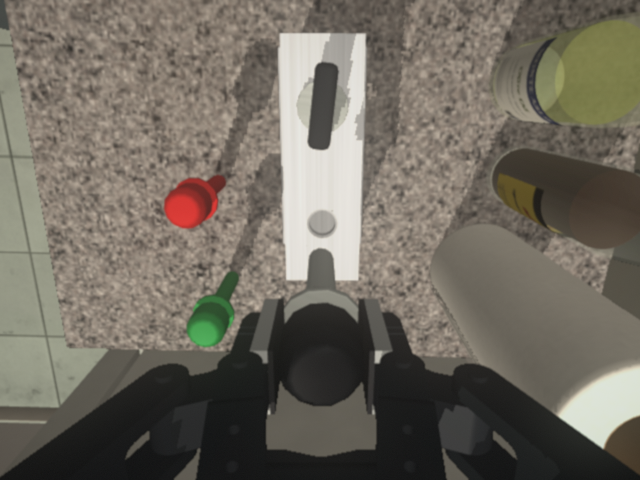

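View pics/s10c.png

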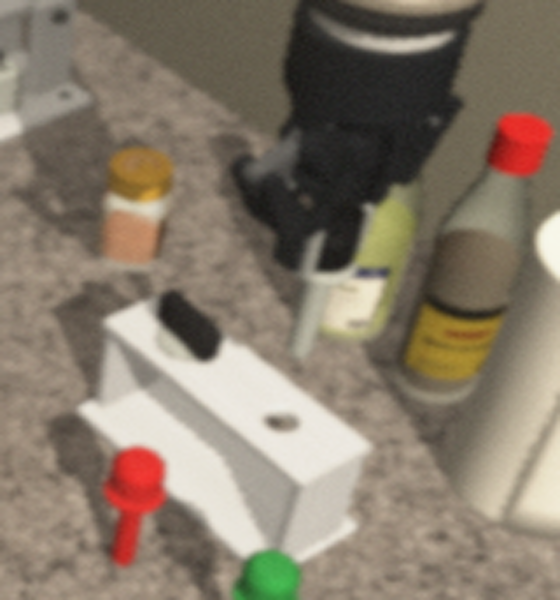

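```bash
python3 - <<'E'
from h import *
o,f=pickle.load(open('pics/w10.pkl','rb'))
H=np.array(f['hand_eye']);M=np.linalg.inv(H);ct=(f['intrinsics'],M[:3,:3],M[:3,3])
for z in (.2574,.2574-.02,.181): print(z,[proj(ct,[x,y,z]).round(1) for x,y in ((0,0),(.002,0),(0,.002),(0,-.007),(.007,0),(-.007,0))])
cv2.imwrite('pics/w10c.png',cv2.resize(f['color'][235:335,270:370,::-1],None,fx=6,fy=6,interpolation=cv2.INTER_CUBIC))
Z=f['z_map'];print(Z[245:310:5,321])
E
```

```text
0.2574 [array([321.8, 248.5]), array([325.3, 248.5]), array([321.8, 251.8]), array([321.8, 236.8]), array([334.1, 248.5]), array([309.5, 248.5])]
0.23740000000000003 [array([321.9, 261.2]), array([325.7, 261.2]), array([321.9, 264.7]), array([321.9, 248.5]), array([335.2, 261.2]), array([308.5, 261.1])]
0.181 [array([322.2, 312.2]), array([327.2, 312.2]), array([322.2, 316.7]), array([322.2, 296.2]), array([339.8, 312.2]), array([304.6, 312.2])]
[0.3068296  0.22571146 0.21969168 0.2131753  0.20618978 0.19922493
 0.1948286  0.18869804 0.18368891 0.15771821 0.15667957 0.15723073
 0.1479952 ]
```

View pics/w10c.png

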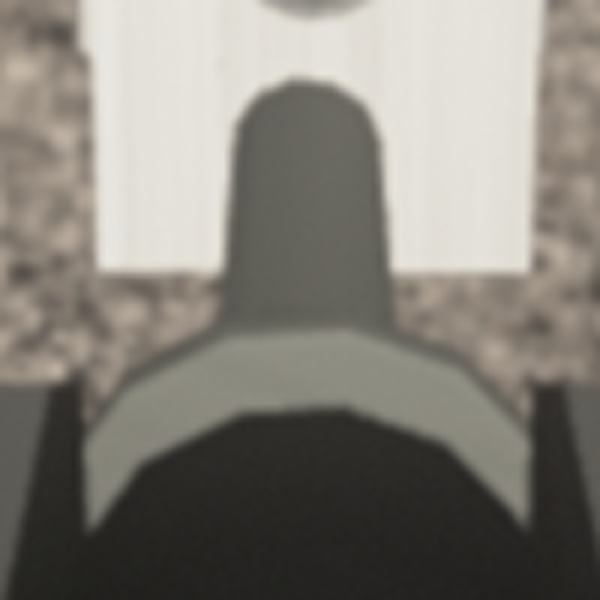

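```bash
python3 - <<'E'
from h import *
o,f=pickle.load(open('pics/w10.pkl','rb'))
H=np.array(f['hand_eye']);M=np.linalg.inv(H);ct=(f['intrinsics'],M[:3,:3],M[:3,3])
W=pts(f,ct)
for v in range(248,304,4): print(v,W[v,321].round(4))
for v in (320,345,370): print(v,W[v,321].round(4))
print(proj(ct,[0,-.017,.1734]),proj(ct,[0,-.017,.1774]))
E
```

```text
248 [-0.0005 -0.0035  0.2483]
252 [-0.0005 -0.0033  0.2423]
256 [-0.0005 -0.0034  0.2361]
260 [-0.0005 -0.0034  0.2303]
264 [-0.0005 -0.0036  0.2241]
268 [-0.0005 -0.0035  0.2191]
272 [-0.0005 -0.0033  0.2145]
276 [-0.0005 -0.0041  0.208 ]
280 [-0.0005 -0.0036  0.2046]
284 [-0.0005 -0.0037  0.1999]
288 [-0.0005 -0.0135  0.1745]
292 [-0.0005 -0.0126  0.1729]
296 [-0.0005 -0.0104  0.174 ]
300 [-0.0005 -0.0091  0.1733]
320 [-0.0005 -0.0115  0.1539]
345 [-0.0005 -0.0078  0.1448]
370 [-0.0005 -0.0002  0.1429]
[322.31412483 280.48951245] [322.28025229 276.20750317]
```

Call:
{"api": "apply_moves", "payload": {
  "dp": [
    [0,0,-0.1],
    [0.01,-0.2,0],
    [0.01,-0.33,0],
    [0.01,-0.33,0],
    [0.01,-0.33,0],
    [0.01,-0.33,0],
    [0.01,-0.33,0],
    [0.01,-0.33,0],
    [0.01,-0.33,0],
    [0.01,-0.33,0],
    [0,-0.33,0],
    [0,-0.33,0],
    [0,-0.2,0],
    [0,0,0],
    [0,0,0]
  ],
  "twist": [
    [0,0,0],
    [0,0,0],
    [0,0,0],
    [0,0,0],
    [0,0,0],
    [0,0,0],
    [0,0,0],
    [0,0,0],
    [0,0,0],
    [0,0,0],
    [0,0,0],
    [0,0,0],
    [0,0,0],
    [0,0,0],
    [0,0,0]
  ],
  "jaw": [255,255,255,255,255,255,255,255,255,255,255,255,255,255,255]
}}

```text
clock: 12.2
tcp_pos: [0.5455, 0.1402, 0.4283]
orientation: [3.14, 0.039, -0.029]
contact_force: [-0.5, -0.2, -1.4]
grip_width: 0.0279
```

```bash
python3 shot.py w11 wrist; python3 - <<'E'
from h import *
from plan import *
o,f=pickle.load(open('pics/w11.pkl','rb'));print(go(o,[.545,.1447,.39],.052))
E
```

```text
12.2 [0.5455 0.1402 0.4283] [ 3.1396  0.0388 -0.0293] [-0.5 -0.2 -1.4] 0.027888772838075348
('twist', array([ 0.0005,  0.0089, -0.013 ]), 'dp_now', array([ 0.003, -0.038,  0.319]), 'dp_after_twist', array([-0.002, -0.038,  0.32 ]))
```

View pics/w11.png

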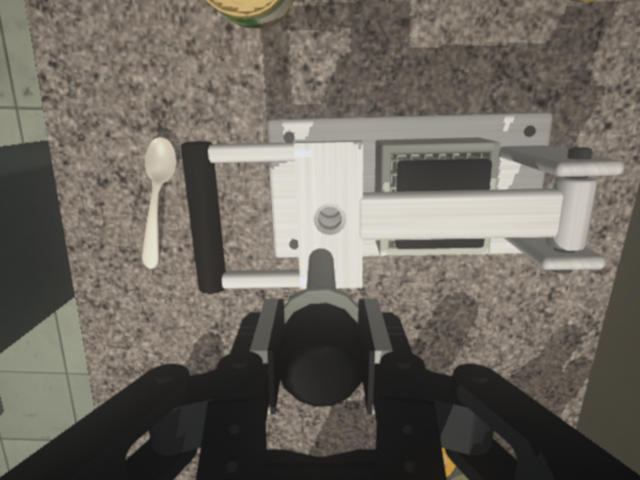

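Call:
{"api": "apply_moves", "payload": {
  "dp": [
    [0,0,0],
    [0,-0.038,0],
    [0,0,0.15],
    [0,0,0.13],
    [0,0,0],
    [0,0,0]
  ],
  "twist": [
    [0,0.009,-0.013],
    [0,0,0],
    [0,0,0],
    [0,0,0],
    [0,0,0],
    [0,0,0]
  ],
  "jaw": [255,255,255,255,255,255]
}}

```text
clock: 12.85
tcp_pos: [0.5465, 0.1388, 0.3951]
orientation: [3.138, 0.069, 0.006]
contact_force: [0.4, 0.6, -1.3]
grip_width: 0.0274
```

```bash
python3 shot.py w12 wrist; python3 - <<'E'
from h import *
from plan import *
o,f=pickle.load(open('pics/w12.pkl','rb'));print(go(o,[.545,.1447,.37],.052))
c=cam(f,o);R=Ro.from_rotvec(o['orientation']).as_matrix()
print('tip',o['tcp_pos']+R@[-.0005,.0035,.2575],'axis',R[:,2])
print('eye predicted px',proj(c,[.5446,.1412,.111]))
cv2.imwrite('pics/w12c.png',cv2.resize(f['color'][200:290,270:370,::-1],None,fx=6,fy=6,interpolation=cv2.INTER_CUBIC))
E
```

```text
12.85 [0.5465 0.1388 0.3951] [3.1385 0.0693 0.0062] [ 0.4  0.6 -1.3] 0.02740225933459849
('twist', array([ 0.0012, -0.0018, -0.0037]), 'dp_now', array([-0.011, -0.05 ,  0.209]), 'dp_after_twist', array([-0.01 , -0.05 ,  0.209]))
tip [0.54720978 0.1347068  0.13759241] axis [ 0.00396979 -0.00226365 -0.99998956]
eye predicted px [317.04184756 229.71623768]
```

View pics/w12c.png

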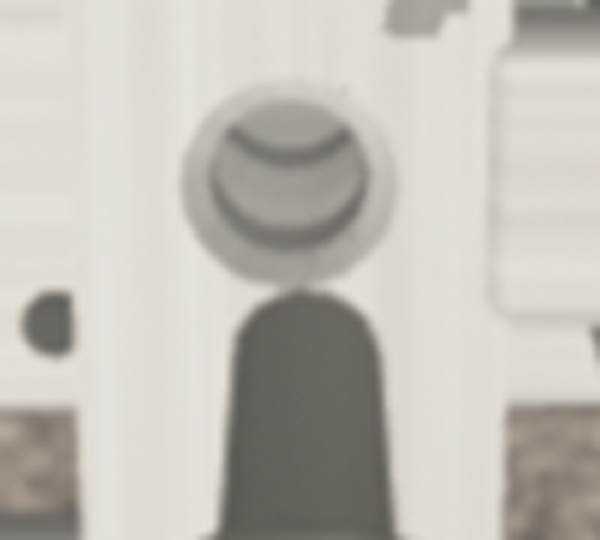

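Call:
{"api": "apply_moves", "payload": {
  "dp": [
    [-0.008,-0.048,0],
    [0,0,0],
    [0,0,0]
  ],
  "twist": [
    [0.001,-0.002,-0.003],
    [0,0,0],
    [0,0,0]
  ],
  "jaw": [255,255,255]
}}

```text
clock: 13.2
tcp_pos: [0.5457, 0.1449, 0.397]
orientation: [-3.14, -0.079, -0.003]
contact_force: [-0.2, 0.2, -0.9]
grip_width: 0.0278
```

```bash
cat > st.py <<'E'
from bench import r
from h import *
from plan import *
o=r.get_obs();print(go(o,[.5453,.1445,.37],.052))
R=Ro.from_rotvec(o['orientation']).as_matrix()
print(o['tcp_pos'],'tip',o['tcp_pos']+R@[-.0005,.0035,.2575],'axis',R[:,2],o['contact_force'],o['moment'],o['grip_width'])
E
python3 st.py
```

```text
('twist', array([-0.0003, -0.0009, -0.0007]), 'dp_now', array([-0.004,  0.003,  0.225]), 'dp_after_twist', array([-0.003,  0.003,  0.225]))
[0.54567291 0.14488724 0.39699497] tip [0.54584055 0.14155392 0.13949232] axis [ 1.90507976e-03  7.27907886e-04 -9.99997920e-01] [-0.1824591   0.17217593 -0.88745409] [-0.01475822 -0.04164732  0.01892567] 0.02775512499760901
```

Call:
{"api": "apply_moves", "payload": {
  "dp": [
    [-0.004,0.003,0.08],
    [0,0,0.08],
    [0,0,0.06],
    [0,0,0.05],
    [0,0,0]
  ],
  "twist": [
    [0,-0.001,0],
    [0,0,0],
    [0,0,0],
    [0,0,0],
    [0,0,0]
  ],
  "jaw": [255,255,255,255,255]
}}

```text
clock: 13.7
tcp_pos: [0.545, 0.1446, 0.3615]
orientation: [-3.14, -0.08, 0.001]
contact_force: [-0.7, -0.0, -0.8]
grip_width: 0.0279
```

```bash
python3 st.py; python3 shot.py w13 wrist;python3 - <<'E'
from h import *
o,f=pickle.load(open('pics/w13.pkl','rb'))
cv2.imwrite('pics/w13c.png',cv2.resize(f['color'][200:300,250:400,::-1],None,fx=5,fy=5,interpolation=cv2.INTER_CUBIC))
E
```

```text
('twist', array([-0.0002,  0.0004, -0.0006]), 'dp_now', array([ 0.003,  0.001, -0.071]), 'dp_after_twist', array([ 0.003,  0.001, -0.071]))
[0.54496074 0.14457026 0.36146235] tip [0.54441952 0.14115751 0.10396127] axis [-8.51532302e-04  4.19766010e-04 -9.99999549e-01] [-0.67905008 -0.04130951 -0.76217613] [0.01540212 0.0209578  0.01338564] 0.027893325135629355
13.7 [0.545  0.1446 0.3615] [-3.1401e+00 -7.9600e-02  1.3000e-03] [-0.7 -0.  -0.8] 0.027893325135629355
```

View pics/w13c.png

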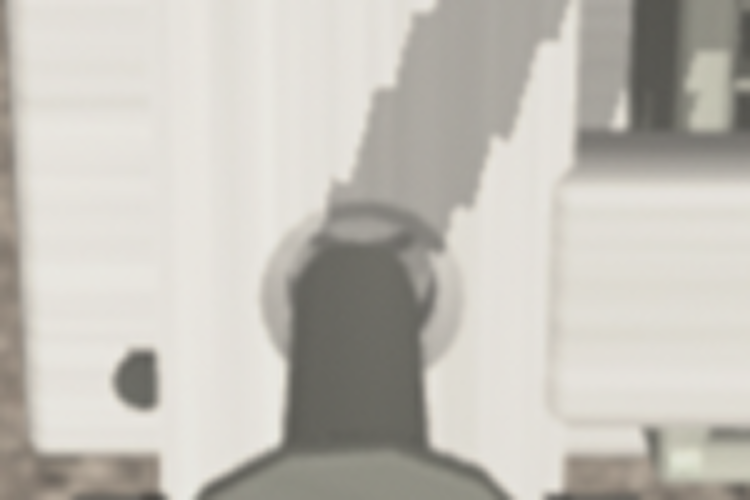

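Call:
{"api": "apply_moves", "payload": {
  "dp": [
    [0.005,0.002,0.08],
    [0,0,0.08],
    [0,0,0.08],
    [0,0,0.08],
    [0,0,0]
  ],
  "twist": [
    [0,0,0],
    [0,0,0],
    [0,0,0],
    [0,0,0],
    [0,0,0]
  ],
  "jaw": [255,255,255,255,255]
}}

```text
clock: 14.25
tcp_pos: [0.5458, 0.1443, 0.3202]
orientation: [-3.14, -0.079, 0.0]
contact_force: [0.2, 0.1, -0.9]
grip_width: 0.0279
```

```bash
python3 st.py
```

```text
('twist', array([-0.0003,  0.0001, -0.0007]), 'dp_now', array([-0.004, -0.002, -0.415]), 'dp_after_twist', array([-0.004, -0.002, -0.415]))
[0.54582957 0.1443245  0.3201519 ] tip [0.54546399 0.14096162 0.06264985] axis [-1.67135424e-04  6.13248525e-04 -9.99999798e-01] [ 0.19753457  0.07023267 -0.94012032] [-0.02973194  0.04775864 -0.00484009] 0.02791704721714727
```

Call:
{"api": "apply_moves", "payload": {
  "dp": [
    [-0.003,0,0.07],
    [0,0,0.07],
    [0,0,0.06],
    [0,0,0.03],
    [0,0,0.03],
    [0,0,0.03]
  ],
  "twist": [
    [0,0,0],
    [0,0,0],
    [0,0,0],
    [0,0,0],
    [0,0,0],
    [0,0,0]
  ],
  "jaw": [255,255,255,255,255,255]
}}

```text
clock: 14.85
tcp_pos: [0.5462, 0.1446, 0.2878]
orientation: [-3.14, -0.078, -0.001]
contact_force: [-20.5, -6.5, 55.5]
grip_width: 0.0278
```

```bash
python3 st.py
```

```text
('twist', array([-0.0005, -0.0002, -0.001 ]), 'dp_now', array([-0.007, -0.   , -0.685]), 'dp_after_twist', array([-0.007,  0.001, -0.685]))
[0.5461882  0.14461786 0.28782949] tip [0.54597757 0.14135399 0.03032599] axis [ 4.43668649e-04  9.96907760e-04 -9.99999405e-01] [-20.48764025  -6.53916803  55.51845137] [-1.45475389  4.4714462  -0.05584283] 0.027847711620385976
```

Call:
{"api": "apply_moves", "payload": {
  "dp": [
    [0,0,0],
    [0,0,0],
    [0,0,0],
    [0,0,0],
    [0,0,0],
    [0,0,0]
  ],
  "twist": [
    [0,0,0],
    [0,0,0],
    [0,0,0],
    [0,0,0],
    [0,0,0],
    [0,0,0]
  ],
  "jaw": [255,120,90,90,90,90]
}}

```text
clock: 15.45
tcp_pos: [0.547, 0.1449, 0.2898]
orientation: [-3.138, -0.078, -0.007]
contact_force: [-0.2, -0.2, -0.4]
grip_width: 0.0552
```

Call:
{"api": "apply_moves", "payload": {
  "dp": [
    [0,0,-0.05],
    [0,0,-0.15],
    [0,0,-0.3],
    [0,0,-0.35],
    [0,0,-0.35],
    [-0.2,0,-0.1],
    [0,0,0],
    [0,0,0]
  ],
  "twist": [
    [0,0,0],
    [0,0,0],
    [0,0,0],
    [0,0,0],
    [0,0,0],
    [0,0,0],
    [0,0,0],
    [0,0,0]
  ],
  "jaw": [90,90,90,90,90,90,90,90]
}}

```text
clock: 16.25
tcp_pos: [0.5218, 0.1432, 0.4532]
orientation: [-3.139, -0.078, -0.004]
contact_force: [-0.3, 0.3, -0.5]
grip_width: 0.0549
```

```bash
python3 shot.py w14 wrist;python3 shot.py s14 scene;python3 shot.py d14 side;python3 - <<'E'
from h import *
o,f=pickle.load(open('pics/d14.pkl','rb'))
cv2.imwrite('pics/d14c.png',cv2.resize(f['color'][180:300,200:360,::-1],None,fx=5,fy=5,interpolation=cv2.INTER_CUBIC))
o,f=pickle.load(open('pics/w14.pkl','rb'));W=pts(f,cam(f,o));c=cam(f,o)
p=proj(c,[.545,.141,.145]);print(p)
m=W[...,2];
x=(np.hypot(W[...,0]-.545,W[...,1]-.141)<.025)&(W[...,2]<.2);P=W[x];print(np.nanmax(P[:,2]),np.nanmedian(P[P[:,2]>.135],0))
print(np.sort(P[:,2])[::-200].round(4))
E
```

```text
16.25 [0.5218 0.1432 0.4532] [-3.1387 -0.0778 -0.0042] [-0.3  0.3 -0.5] 0.05488632349169497
16.3 [0.5217 0.1432 0.4528] [-3.1388e+00 -7.7800e-02 -2.8000e-03] [-0.7 -0.7 -0.6] 0.055329886202710954
16.35 [0.5218 0.1432 0.4521] [-3.1393e+00 -7.7800e-02 -1.1000e-03] [ 0.3 -0.1 -0.6] 0.055281494671703166
[354.02380408 229.44528411]
0.1467550649489703 [0.54541541 0.14405982 0.14407877]
[0.1468 0.1452 0.1448 0.1443 0.1437 0.142  0.14   0.1319 0.1152 0.1131
 0.1118 0.1114 0.1111 0.1108 0.1105 0.1101 0.0172]
```

View pics/w14.png

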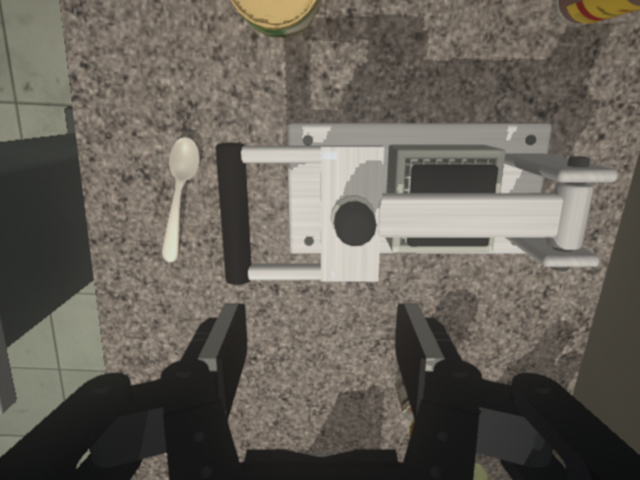

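View pics/s14.png

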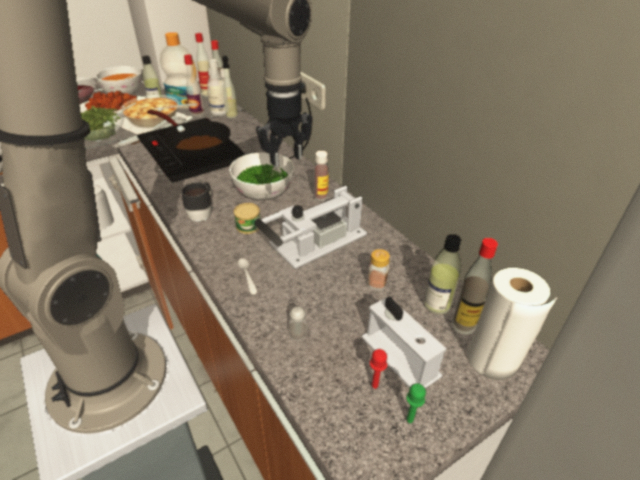

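View pics/d14c.png

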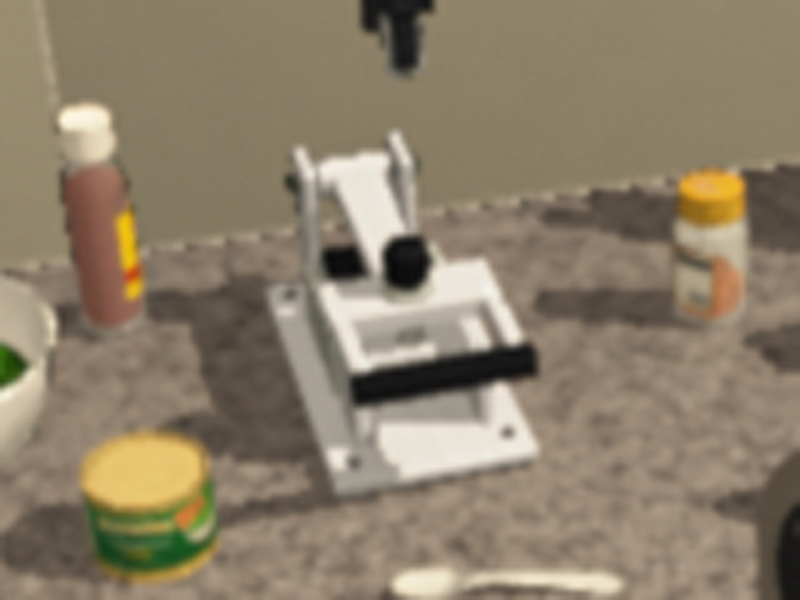

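```bash
python3 -c "
from bench import r
print(r.hand_in())"
```

```text
the job is handed in; nothing more can be done
None
```

The press is locked. The lever is fully down, and the long pin with the round knob is pushed home through both eyes and released. I handed the job in at about 16.4 s on the robot's clock.

- **Lever:** I pushed it down until it met its stop, where the wrist force reached about 92 N against the 120 N limit. The eye plate now reads 110–111 mm high, as it should when the lever is down.
- **Pin:** The tip passed through both eyes with no noticeable contact. It seated with about 60 N at the wrist, and the flange reads about 110 mm high, level with the plate. After release the knob top reads about 144–145 mm, and 145 mm would be exactly home.
- **Other things:** In the last pictures the short pin is still in the rack. The red and green look-alikes and the other things in view are where they were. I compared these by eye, not by measurement.

**Checks that disagreed:**
- The scene and side cameras differed by about 1 cm on where the press stood, so I used the wrist camera.
- My first grip on the knob was a few millimetres too high, so I gripped it again lower.
- The pin sat 3.5 mm off centre in the jaws, and I corrected for that before inserting it.

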